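# Make up a screen's counterweight on the spring scale

## Robot

A 6-joint arm with a two-finger parallel gripper is mounted at the origin on a cart in front of the work surface, level with it; the furniture and walls round the work are solid. World frame = base frame: x ahead of the robot, y to its left, z up, the work surface at z = 0. Lengths are in m, angles in rad, forces in N, time in s.
With the tool pointing down it reaches from about 0.3 to 0.775 m from the base axis. Payload 14.6 kg.
Tool frame: the origin (TCP) lies on the centre line of the jaws, within the pads' length; the fingertips stand 14 mm ahead of it and the grasp point (between the pads) lies 5 mm behind it; x points along the fingers, y is the direction in which the jaws open and shut, and the axes are right-handed (so a half turn about x gives the same grasp; the last joint's range is limited). The gripper opens to 94 mm and grips with 3 to 60 N. Pads are 16 mm wide; open, the fingers measure 119 mm over their backs; the gripper's body (75 mm by 177 mm) begins 78 mm behind the grasp point.
Start: joints at [1.065, 0.3, 1.521, -0, 1.321, -0.067], TCP at [0.234, 0.498, 0.219] pointing down, gripper open.
Joint ranges: [-3.03, 3.03], [-0.79, 2.21], [0.23, 2.52], [-1.04, 4.18], [0, 3.07], [-2.55, 2.55]. Speed limits (rad/s): [2.22, 2.22, 2.57, 3.14, 3.14, 3.14].

## Interface

Orientations are given as [roll, pitch, yaw] about the fixed x, y, z axes, in that order (R = Rz(yaw) Ry(pitch) Rx(roll)).
In Python, from station import * gives the robot as it stands. The module is installed in compiled form; this text tells all that it offers.
- The arm moves only by the shell command python3 -m handwheel 'ROWS' [FORCE]. ROWS is JSON, a list of rows, each a list of 3 entries, a list of its own where there are three numbers: the shift along the tool's x, y, z in mm, then the turn about the tool's x in rad, then the gripper command: -1 is fully open, 1 is shut, values between are in proportion. In form: [[[dx, dy, dz], spin, gripper], ...]. A call has exactly 5 rows; each row is the pose to reach, as a shift and turn from the pose measured when the call began, along the tool's axes at that moment; what a row does not reach only later rows make up. A row lasts 1/10 s, in which the tool goes at most 50 mm and 8.59 degrees, less where a joint would pass 70% of its speed; a pose out of reach is approached as far as the arm can. A call with a gripper value outside its range is refused whole. The fingers move at their own pace and stop on an object; FORCE is the grip in N (left out, the last holds). Time passes only in rows, so rows that repeat a pose let the fingers close, or fill a call up. It gives the time, the measured TCP pose, the force and the opening at its end, in the units of the state.
- get_obs(): the state, without advancing time (a new reading comes with each control period).
- camera(name): name is "scene" or "top" or "wrist"; returns (picture, depth): 400x640x3 uint8, blue, green, red; 400x640 float32, m along the optical axis (not along the pixel's ray), 0 where there is no reading.
- camera_info(name): a dict with "fx", "fy", "cx", "cy" (pixels), "k1" (the pictures are not rectified: a ray, as slopes to the right and down, at radius r is drawn at 1 + k1 r^2 times it, then the intrinsics apply), "extrinsics" (4x4, takes a point from camera to world coordinates). Camera axes: x right, y down, z forward; pixel columns grow to the right and rows downward; lengths in m; the calibration is good to about 2 mm. A picture is of the moment at which its call begins: read the wrist's pose just before it. camera_info takes no time and is no camera call; for the wrist camera it gives the pose at the moment of the call.
- hand_in(): hands the job in, once; it reports no verdict.
The state is a dict: "time_s": time; "qpos": joint angles; "joint_vel": joint speeds; "tau": joint torques, N m; "ee_pos": TCP position; "eef_rot": TCP orientation; "force": force on the tool from outside, world axes, zero at the start; "moment": the same for the moment, N m; "grip_width": finger opening in m.
Only numpy, scipy, OpenCV 4.12 (cv2) and the standard library are available. Lean on these libraries where they do the work, as an engineer would, in place of code of your own. Each camera call takes 0.05 s, during which the arm holds its last target. There are 200 camera calls.

## Task

Make up the screen's counterweight on the bench scale: put bar weights on the pan, or take them off, until the dial's hand comes to rest between the two prongs of the set fork. Bars in use lie flat in the pan side by side, and every bar not needed lies flat in the steel tray. Set the bars down gently, do not lean on the pan or drive it to its stop, and leave the bottle, the ink jar and the mixing cup where they stand.

Things in the scene. Friction and masses are not known exactly. Their poses are not given: they have to be found in the camera images.
- scale: Grey top-pan spring scale, 0 to 2 kg, fixed; place and yaw vary. Origin on the table under its housing; x points from the dial to the back, y left, z up. The round dial (112 mm across, tilted 45 deg, middle at x -88, z 62 mm, top edge at z 105) is at the -x end; the pan is behind it, its middle at x +45 mm. Outline: x -130 to +120, y +-95 mm.
- scale_pan: The scale's bright steel pan: inner floor 144 (x) x 184 mm (y), rim 3 mm thick and 6 mm above the floor. Origin: middle of the floor's upper face, axes as the scale's. Empty, the floor is 100 mm above the table; it stays level and sinks 18 mm per kg (545 N/m, damped, at rest within 1 s), to a hard stop at 40 mm.
- dial_hand (a joint): The black hand of the dial, angle in rad: 0 at zero load (lower left), growing clockwise by 2.62 rad per kg on the pan (0.262 rad or 15 deg, one graduation, per 100 g).
- set_fork (a joint): The flat dark steel set fork at the dial's rim, an arc with two prongs pointing inwards; angle of its middle in rad on the hand's scale. It stays where it was set. The prongs stand 0.37 rad (140 g) either side of the middle, so the load wanted is this angle / 2.62 in kg; some sum of the bars always brings the hand between them.
- pointer_tip (a point): The point of the hand, 40 mm from the dial's middle.
- fork_mid (a point): The point midway between the fork's prongs, 40 mm from the dial's middle.
- weight_tray: Open bright steel tray, fixed, 198 (x) x 158 (y) x 20 mm high, inner 190 x 150 mm, floor 4 mm thick; place and yaw vary, on either side of the scale. Origin under its middle on the table. Three bars fit in it along its y, one behind another, their middles at x = -62, 0 and +62 mm; the middle place is empty at the start.
- weight_tray_in (a point): Middle of the tray's inner floor, axes as the tray's.
- bar_long: Cast-iron bar weight, 800 g (true to 2 %), 130 long x 44 wide x 20 mm thick, loose. Upright grip fin on the middle of its top, along the bar: 50 long, head 15 mm thick, top 54 mm above the underside; pinch it across. Origin: middle of the underside, x along bar and fin, y across. Starts in the tray's front or back place, along its y.
- bar_middle: Cast-iron bar weight, 400 g (true to 2 %), 90 long x 36 wide x 16 mm thick, loose. Upright grip fin on the middle of its top, along the bar: 50 long, head 15 mm thick, top 50 mm above the underside; pinch it across. Origin: middle of the underside, x along bar and fin, y across. Starts on the pan near its middle, up to 50 deg off its y; may be in another's way.
- bar_short: Cast-iron bar weight, 200 g (true to 2 %), 60 long x 30 wide x 14 mm thick, loose. Upright grip fin on the middle of its top, along the bar: 50 long, head 15 mm thick, top 48 mm above the underside; pinch it across. Origin: middle of the underside, x along bar and fin, y across. Starts in the tray's front or back place, along its y.
- squirt_bottle: Squirt bottle, 73 mm in diameter, 225 mm tall with its nozzle, upright between scale and tray; origin under its middle. Do not disturb.
- ink_jar: Small ink jar, 67 mm in diameter, 68 mm tall, upright at the back; origin under its middle. Do not disturb.
- mixing_cup: Empty plastic mixing cup, 68 mm in diameter, 100 mm tall, upright at the left; origin under its middle. Do not disturb.

How it is judged:
At the end, for the whole second after the job is handed in: The hand is at rest within 0.367 rad (140 g) of the fork's middle (hand tip within 14.6 mm of the point between the prongs); each of the three bars lies flat, at rest and released, either on the pan's floor or on the tray's floor, none on another (distance between pointer_tip and fork_mid below 0.0146 m and velocity of joint dial_hand between -0.2 and 0.2 rad/s and ((x of bar_long in the frame of scale_pan between -0.07 and 0.07 m and y of bar_long in the frame of scale_pan between -0.09 and 0.09 m and z of bar_long in the frame of scale_pan between -0.004 and 0.005 m) or (x of bar_long in the frame of weight_tray_in between -0.095 and 0.095 m and y of bar_long in the frame of weight_tray_in between -0.075 and 0.075 m and z of bar_long in the frame of weight_tray_in between -0.004 and 0.005 m)) and angle between each of bar_long, bar_middle, bar_short's own z axis and vertical below 0.08 rad and linear speed of each of bar_long, bar_middle, bar_short below 0.02 m/s and contact force between each of bar_long, bar_middle, bar_short and the arm below 0.1 N and contact force between each of bar_long, bar_middle, bar_short and the fingers below 0.1 N and ((x of bar_middle in the frame of scale_pan between -0.07 and 0.07 m and y of bar_middle in the frame of scale_pan between -0.09 and 0.09 m and z of bar_middle in the frame of scale_pan between -0.004 and 0.005 m) or (x of bar_middle in the frame of weight_tray_in between -0.095 and 0.095 m and y of bar_middle in the frame of weight_tray_in between -0.075 and 0.075 m and z of bar_middle in the frame of weight_tray_in between -0.004 and 0.005 m)) and ((x of bar_short in the frame of scale_pan between -0.07 and 0.07 m and y of bar_short in the frame of scale_pan between -0.09 and 0.09 m and z of bar_short in the frame of scale_pan between -0.004 and 0.005 m) or (x of bar_short in the frame of weight_tray_in between -0.095 and 0.095 m and y of bar_short in the frame of weight_tray_in between -0.075 and 0.075 m and z of bar_short in the frame of weight_tray_in between -0.004 and 0.005 m))); the robot touches nothing.
It fails at once if the pan is driven down onto its stop (more than 37 mm of travel) (z of scale_pan in the frame of scale below 0.063 m).
It fails at once if the gripper or arm presses on the pan with more than 15 N (contact force between any of the fingers, the arm and scale_pan above 15 N).
It fails at once if a bar is dropped or pressed onto the pan (more than 40 N between them) (contact force between any of bar_long, bar_middle, bar_short and scale_pan above 40 N).
It fails at once if a bar is dropped or pressed into the tray (more than 120 N between them) (contact force between any of bar_long, bar_middle, bar_short and weight_tray above 120 N).
It fails at once if the bottle, the ink jar or the mixing cup is shifted by more than 20 mm or tipped (distance of any of squirt_bottle, ink_jar, mixing_cup from where it was at the start of the episode above 0.02 m or angle between any of squirt_bottle, ink_jar, mixing_cup's own z axis and vertical above 0.3 rad).
It also fails if it takes over 72 s, if anything falls off the work surface, if the arm or the gripper's body presses on something with over 40 N, if the wrist force passes 120 N, or if a joint passes its speed limit or range.

## Working session

There is one attempt and no reset: what is moved stays moved. The work goes in short steps, Python scripts to look and compute and a shell command to move; the robot and the scene stay as the last step left them, time stands still between calls to the robot, and variables do not carry over. Pictures are saved under pics/ and viewed, about 8 in all and at most 12, crops included, and the job is handed in when it is done.

```bash
mkdir -p pics; cat > h.py <<'E'
from station import *
import numpy as np, cv2
from scipy.spatial.transform import Rotation as Ro
def snap(n):
    i=camera_info(n); p,d=camera(n); np.savez(f'{n}.npz',p=p,d=d,T=i['extrinsics'],k=[i[a] for a in('fx','fy','cx','cy','k1')]); return p,d
def load(n):
    z=np.load(f'{n}.npz'); return z['p'],z['d'],z['T'],z['k']
def ray(n,uv):
    _,_,T,k=load(n); uv=np.atleast_2d(uv).astype(float)
    K=np.array([[k[0],0,k[2]],[0,k[1],k[3]],[0,0,1]])
    s=cv2.undistortPoints(uv[:,None],K,np.array([k[4],0,0,0]))[:,0]
    return T[:3,3],np.c_[s,np.ones(len(s))]@T[:3,:3].T
def on_z(n,uv,z):
    o,r=ray(n,uv); return o+r*((z-o[2])/r[:,2])[:,None]
def cloud(n):
    p,d,T,k=load(n); v,u=np.mgrid[:400,:640]; o,r=ray(n,np.c_[u.ravel(),v.ravel()])
    P=o+r*d.ravel()[:,None]; P[d.ravel()==0]=np.nan; return P.reshape(400,640,3)
def proj(n,P):
    _,_,T,k=load(n); q=(np.atleast_2d(P)-T[:3,3])@T[:3,:3]; s=q[:,:2]/q[:,2:]; f=1+k[4]*(s**2).sum(1,keepdims=True)
    return s*f*k[:2]+k[2:4]
def tool(pt): # shift to world TCP point in tool axes, mm
    o=get_obs(); R=Ro.from_euler('xyz',o['eef_rot']).as_matrix(); return R.T@(np.array(pt)-o['ee_pos'])*1000
E
python3 - <<'E'
from h import *
for n in('scene','top'):
    p,d=snap(n); cv2.imwrite(f'pics/{n}0.png',p); print(n,camera_info(n)['extrinsics'].round(3).tolist(),(d>0).mean())
o=get_obs();print({k:np.round(v,3) for k,v in o.items()}); print(Ro.from_euler('xyz',o['eef_rot']).as_matrix().round(3))
E
```

```text
scene [[0.565, -0.429, 0.705, -0.456], [-0.825, -0.278, 0.492, -0.732], [-0.015, -0.859, -0.511, 0.811], [0.0, 0.0, 0.0, 1.0]] 0.99298046875
top [[-0.01, -0.997, 0.08, 0.45], [-1.0, 0.012, 0.024, -0.054], [-0.025, -0.079, -0.997, 1.238], [0.0, 0.0, 0.0, 1.0]] 0.9960625
{'time_s': np.float64(0.1), 'qpos': array([ 1.065,  0.3  ,  1.522, -0.   ,  1.321, -0.067]), 'joint_vel': array([-0.002, -0.001, -0.002,  0.001,  0.001, -0.001]), 'tau': array([ 2.0000e-03, -5.3264e+01, -3.5328e+01,  7.1000e-02,  2.3000e-02,
       -0.0000e+00]), 'ee_pos': array([0.234, 0.498, 0.219]), 'eef_rot': array([-1.637,  1.57 , -2.076]), 'force': array([-0.47 , -0.701, -0.596]), 'moment': array([-0.026, -0.044, -0.035]), 'grip_width': np.float64(0.094)}
[[-0.     0.425  0.905]
 [-0.001  0.905 -0.425]
 [-1.    -0.001 -0.   ]]
```

View pics/top0.png

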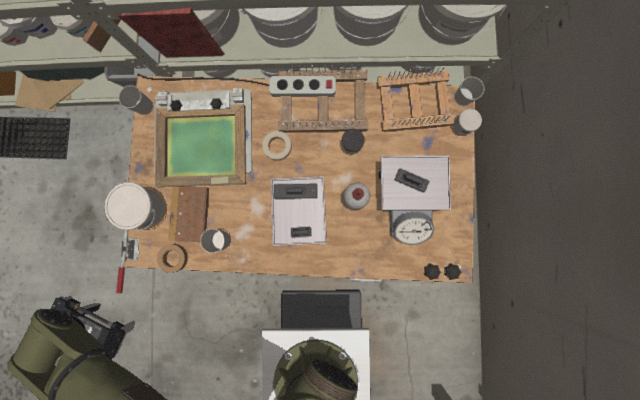

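View pics/scene0.png

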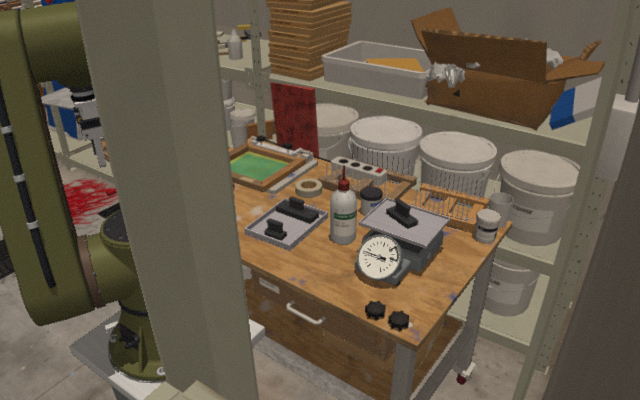

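The top view shows the tray at (299,211), with the long bar at the back (296,191) and the short bar at the front (301,232). The pan is at (415,182) with the middle bar on it at (411,180). The dial is at (413,228), the bottle at (356,195), the jar at (352,141) and the cup at (215,240). The scene view shows the dial at (381,258). Next I measure poses and look at the dial enlarged.

```bash
python3 - <<'E'
from h import *
P=cloud('top'); p=load('top')[0]
hsv=cv2.cvtColor(p,cv2.COLOR_BGR2HSV)
def rect(mask,box,name,z):
    m=np.zeros((400,640),np.uint8); x0,y0,x1,y1=box; m[y0:y1,x0:x1]=mask[y0:y1,x0:x1]
    n,l,s,c=cv2.connectedComponentsWithStats(m); i=1+np.argmax(s[1:,4]); v,u=np.nonzero(l==i)
    W=on_z('top',np.c_[u,v],z); (cx,cy),(w,h),a=cv2.minAreaRect((W[:,:2]*1000).astype(np.float32))
    print(name,'px',s[i,4],'c',round(cx,1),round(cy,1),'size',round(w,1),round(h,1),'ang',round(a,1),'z med',np.nanmedian(P[l==i][:,2]).round(3)); return l==i
bright=((hsv[...,1]<40)&(hsv[...,2]>130)).astype(np.uint8)
dark=(hsv[...,2]<90).astype(np.uint8)
br2=cv2.morphologyEx(bright|dark,cv2.MORPH_OPEN,np.ones((5,5)))
rect(bright,(262,170,335,252),'tray',.02)
rect(bright,(370,148,458,212),'pan',.098)
rect(dark,(270,180,322,202),'long',.024)
rect(dark,(285,222,318,242),'short',.018)
rect(dark,(385,160,440,200),'mid',.11)
Z=P[...,2]
def hi(box,z0,z1,name):
    x0,y0,x1,y1=box; q=P[y0:y1,x0:x1].reshape(-1,3); q=q[(q[:,2]>z0)&(q[:,2]<z1)]; 
    (cx,cy),(w,h),a=cv2.minAreaRect((q[:,:2]*1000).astype(np.float32)); print(name,len(q),round(cx),round(cy),round(w),round(h),round(a,1),'mean',q.mean(0).round(3))
hi((270,180,322,202),.048,.07,'fin long');hi((285,222,318,242),.04,.06,'fin short');hi((385,160,440,200),.12,.16,'fin mid')
hi((335,180,375,212),.05,.3,'bottle');hi((335,125,370,158),.03,.1,'jar');hi((195,225,235,255),.05,.12,'cup')
hi((370,148,458,212),.08,.11,'pan')
ds=cv2.resize(load('scene')[0][225:290,345:415],None,fx=8,fy=8,interpolation=2)
dt=cv2.resize(p[205:250,385:440],None,fx=8,fy=8,interpolation=2)
H=max(ds.shape[0],dt.shape[0]); f=lambda a:cv2.copyMakeBorder(a,0,H-a.shape[0],0,0,0)
o=np.hstack([f(ds),f(dt)]);cv2.imwrite('pics/dial0.png',cv2.resize(o,None,fx=.8,fy=.8))
E
```

```text
tray px 2687 c 501.8 47.0 size 198.6 157.6 ang 1.9 z med 0.006
pan px 3206 c 574.6 -285.9 size 190.4 150.7 ang 89.3 z med 0.094
long px 546 c 560.1 55.0 size 124.9 41.6 ang 90.0 z med 0.026
short px 172 c 440.3 39.9 size 56.3 26.5 ang 89.7 z med 0.037
mid px 377 c 578.3 -272.1 size 87.6 33.9 ang 65.9 z med 0.112
fin long 87 560 54 49 12 89.6 mean [0.56  0.054 0.059]
fin short 87 438 39 46 14 89.7 mean [0.438 0.039 0.052]
fin mid 118 579 -273 49 16 66.0 mean [ 0.577 -0.273  0.141]
bottle 585 536 -122 71 70 89.3 mean [ 0.533 -0.12   0.146]
jar 541 711 -114 98 87 89.2 mean [ 0.71  -0.116  0.061]
cup 282 420 280 67 68 37.8 mean [0.419 0.287 0.08 ]
pan 3387 573 -287 190 149 89.3 mean [ 0.573 -0.288  0.095]
```

View pics/dial0.png

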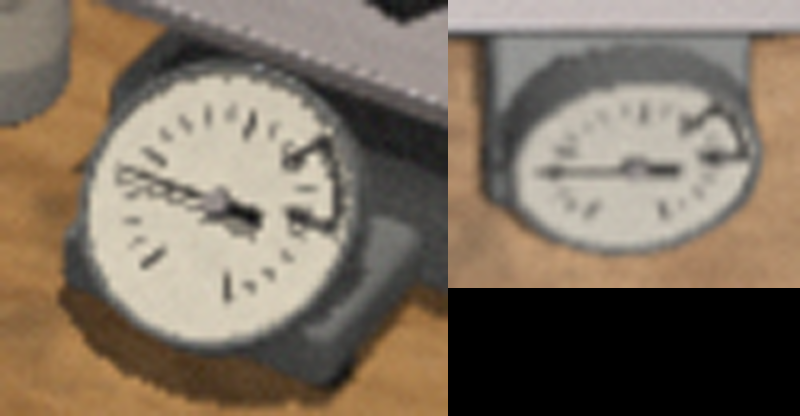

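```bash
python3 - <<'E'
from h import *
yaw=np.radians(-0.7)  # pan long side angle
c=np.array([.574,-.2865]); 
for yaw in (np.radians(-.7),):
  ex=np.array([np.cos(yaw),np.sin(yaw),0]); ey=np.array([-ex[1],ex[0],0]); ez=np.array([0,0,1.])
  S=np.r_[c,0]-.045*ex
  D=S-.088*ex+.062*ez
  up=(ex+ez)/2**.5; n=(ez-ex)/2**.5; right=-ey
  print('scale',S,'dial',D)
  def ang(name,uv):
    o,r=ray(name,uv); W=o+r*(((D-o)@n)/(r@n))[:,None]; a=W-D; return a@right*1000,a@up*1000
  sc=lambda x,y:(345+x/6.4-.4,225+y/6.4-.4)
  tp=lambda x,y:(385+(x-448)/6.4-.4,205+y/6.4-.4)
  pts=dict(hub=((218,200),(635,168)),tip=((120,172),(540,173)),tail=((255,220),(680,170)),prA=((290,162),(685,128)),prB=((290,212),(703,158)),cornA=((322,143),(716,105)),cornB=((330,230),(745,157)))
  h={}
  for k,(a,b) in pts.items():
    for nm,q in(('scene',sc(*a)),('top',tp(*b))):
      x,y=(v[0] for v in ang(nm,[q])); h[nm,k]=np.array([x,y])
      d=h[nm,k]-h[nm,'hub']; cw=np.degrees(np.arctan2(d[0],d[1]))
      print(k,nm,h[nm,k].round(1),'deg from hub',cw.round(1),'r',np.hypot(*d).round(1),'g',((cw+150)%360/15*100).round())
E
```

```text
scale [ 0.52900336 -0.28595023  0.        ] dial [ 0.44100993 -0.28487514  0.062     ]
hub scene [-0.8  0. ] deg from hub 0.0 r 0.0 g 1000.0
hub top [ 0.8 -3. ] deg from hub 0.0 r 0.0 g 1000.0
tip scene [-42.7  -3.4] deg from hub -94.7 r 42.0 g 369.0
tip top [-41.1  -6.2] deg from hub -94.3 r 42.0 g 371.0
tail scene [16.1 -2. ] deg from hub 97.0 r 17.1 g 1647.0
tail top [21.  -4.3] deg from hub 93.6 r 20.2 g 1624.0
prA scene [20.2 23.3] deg from hub 42.2 r 31.4 g 1281.0
prA top [19.5 21.9] deg from hub 36.9 r 31.1 g 1246.0
prB scene [27.9  5.5] deg from hub 79.2 r 29.2 g 1528.0
prB top [30.1  3.3] deg from hub 77.9 r 30.0 g 1519.0
cornA scene [29.2 34.3] deg from hub 41.3 r 45.6 g 1275.0
cornA top [31.  35.8] deg from hub 37.9 r 49.2 g 1252.0
cornB scene [45.3  4.5] deg from hub 84.4 r 46.3 g 1563.0
cornB top [48.6  3.9] deg from hub 81.8 r 48.3 g 1545.0
```

The fork's middle reads about 1400 g in both views (±30 g), so all three bars (1400 g) belong on the pan. My plan is to square up the middle bar at pan x +46, then set the long bar at 0 and the short bar at −45.

```bash
cat > go.py <<'E'
import sys
from h import *
x,y,z,j=map(float,sys.argv[1:5]); o=get_obs(); R=Ro.from_euler('xyz',o['eef_rot']).as_matrix()
t=tool([x,y,z]); yaw=np.arctan2(R[1,1],R[0,1]); s=-(np.radians(j)-yaw)
s=(s+np.pi)%(2*np.pi)-np.pi
print('t',o['time_s'].round(2),'pos',np.round(o['ee_pos'],4),'jaw',np.degrees(yaw).round(2),'SHIFT',t.round(1),'SPIN',s.round(3),'q6',o['qpos'][5].round(2),'F',np.round(o['force'],1),'w',round(float(o['grip_width']),4))
E
python3 -m handwheel '[[[-45,-10,12],0.13,-1],[[-81,-35,40],0.26,-1],[[-81,-65,75],0.39,-1],[[-81,-97,112],0.52,-1],[[-81,-129,149],0.65,-1]]'
python3 go.py .577 -.273 .30 -24
```

```text
time_s: 0.6
ee_pos: [0.3139, 0.316, 0.3]
eef_rot: [-0.952, 1.57, -2.045]
force: [0.9, -0.1, -0.2]
grip_width: 0.0941Traceback (most recent call last):
  File "go.py", line 6, in <module>
    print('t',o['time_s'].round(2),'pos',np.round(o['ee_pos'],4),'jaw',np.degrees(yaw).round(2),'SHIFT',t.round(1),'SPIN',s.round(3),'q6',o['qpos'][5].round(2),'F',np.round(o['force'],1),'w',round(float(o['grip_width']),4))
              ^^^^^^^^^^^^^^^^^
AttributeError: 'float' object has no attribute 'round'
```

```bash
sed -i "s/o\['time_s'\].round(2)/round(float(o['time_s']),2)/;s/o\['qpos'\]\[5\].round(2)/np.round(o['qpos'][5],2)/" go.py
python3 go.py .577 -.273 .30 -24
```

```text
t 0.6 pos [0.3139 0.316  0.3   ] jaw 27.35 SHIFT [ 4.00e-01 -3.69e+01  6.44e+02] SPIN 0.896 q6 0.23 F [ 0.9 -0.1 -0.2] w 0.0941
```

```bash
python3 -m handwheel '[[[0,-3,48],0.1,-1],[[0,-6,96],0.2,-1],[[0,-9,145],0.3,-1],[[0,-12,193],0.4,-1],[[0,-15,242],0.5,-1]]' >/dev/null
python3 go.py .577 -.273 .30 -24
```

```text
t 1.1 pos [0.4119 0.0922 0.3002] jaw -1.53 SHIFT [  0.4 174.8 360.7] SPIN 0.392 q6 0.16 F [ 0.5  0.6 -0. ] w 0.0938
```

```bash
python3 -m handwheel '[[[0,20,42],0.1,-1],[[0,41,86],0.2,-1],[[0,62,130],0.3,-1],[[0,84,174],0.392,-1],[[0,106,218],0.392,-1]]' >/dev/null
python3 -m handwheel '[[[0,5,50],0,-1],[[0,10,98],0,-1],[[0,15,147],0,-1],[[0,16,158],0,-1],[[0,16,158],0,-1]]' >/dev/null
python3 go.py .577 -.273 .30 -24
python3 - <<'E'
from h import *
p,d=snap('wrist'); cv2.imwrite('pics/w1.png',p)
E
```

```text
t 2.1 pos [ 0.4616 -0.2825  0.2998] jaw -24.35 SHIFT [ -0.4 101.2 -56.2] SPIN -0.006 q6 -0.19 F [-0.3 -0.1 -0. ] w 0.0938
```

View pics/w1.png

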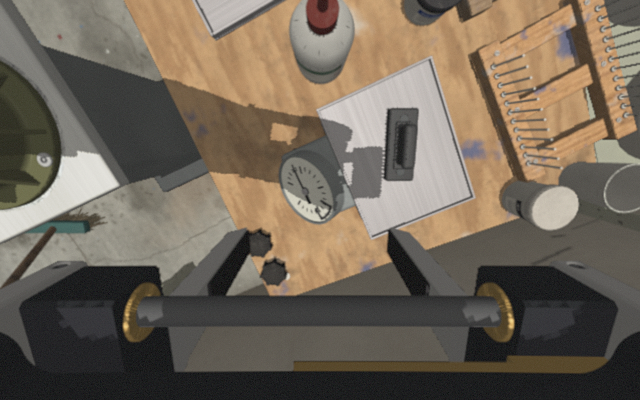

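The wrist view shows the middle bar at (402,145) with its fin at (405,148), square to the image, so the jaw angle is right. The pan's corners are at (318,108), (430,58), (473,195) and (372,236). Now I measure from this view.

```bash
cat > meas.py <<'E'
from h import *
def fin(z0,z1,x0,x1,y0,y1,n='wrist'):
    P=cloud(n); m=(P[...,2]>z0)&(P[...,2]<z1)&(P[...,0]>x0)&(P[...,0]<x1)&(P[...,1]>y0)&(P[...,1]<y1)
    q=P[m]; (cx,cy),(w,h),a=cv2.minAreaRect((q[:,:2]*1000).astype(np.float32))
    print('pts',len(q),'c',round(cx,1),round(cy,1),'size',round(w,1),round(h,1),'ang',round(a,1),'z',np.median(q[:,2]).round(4))
E
python3 - <<'E'
from meas import *
fin(.13,.16,.53,.63,-.33,-.22)
fin(.1,.118,.53,.63,-.33,-.22)
c=on_z('wrist',[[318,108],[430,58],[473,195],[372,236]],.099); print(c.round(4)[:,:2].tolist(), c.mean(0))
fin(.085,.102,.48,.7,-.42,-.17)
E
python3 go.py .577 -.273 .30 -24
```

```text
pts 606 c 579.5 -274.0 size 48.1 15.4 ang 65.8 z 0.142
pts 1463 c 579.7 -273.6 size 88.4 36.0 ang 66.0 z 0.1087
[[0.5033, -0.1899], [0.647, -0.1939], [0.646, -0.3759], [0.502, -0.3749]] [ 0.57458509 -0.28363976  0.099     ]
pts 15435 c 564.7 -285.7 size 190.3 169.5 ang 89.8 z 0.0928
t 2.15 pos [ 0.4622 -0.2812  0.3   ] jaw -24.26 SHIFT [-1.000e-01  1.013e+02 -5.460e+01] SPIN -0.005 q6 -0.19 F [ 0.7 -0.  -0. ] w 0.094
```

```bash
python3 go.py .5795 -.274 .30 -24.1
python3 -m handwheel '[[[0,43,-22],0,-1],[[0,86,-44],0,-1],[[0,104.6,-54],0,-1],[[40,104.6,-54],0,-1],[[80,104.6,-54],0,-1]]' >/dev/null; python3 go.py .5795 -.274 .129 -24.1
```

```text
t 2.15 pos [ 0.4622 -0.2812  0.3   ] jaw -24.26 SHIFT [-1.00e-01  1.04e+02 -5.48e+01] SPIN -0.003 q6 -0.19 F [ 0.7 -0.  -0. ] w 0.094
t 2.65 pos [ 0.5813 -0.2725  0.219 ] jaw -24.08 SHIFT [90.  -1.1  2.1] SPIN 0.0 q6 -0.07 F [ 0.7 -0.6 -0.6] w 0.0942
```

```bash
python3 -m handwheel '[[[30,-1,2],0,0],[[60,-1,2],0,0],[[80,-1,2],0,0],[[89,-1,2],0,0.2],[[89,-1,2],0,0.2]]' 25 >/dev/null; python3 go.py .5795 -.274 .129 -24.1
python3 -m handwheel '[[[0,0,0],0,1],[[0,0,0],0,1],[[0,0,0],0,1],[[0,0,0],0,1],[[0,0,0],0,1]]' 30; python3 go.py .5795 -.274 .129 -24.1
```

```text
t 3.15 pos [ 0.5798 -0.2724  0.1293] jaw -24.0 SHIFT [0.3 0.4 1.5] SPIN 0.002 q6 -0.08 F [0.3 0.4 0.7] w 0.0576
time_s: 3.65
ee_pos: [0.5798, -0.2725, 0.1296]
eef_rot: [-1.178, 1.57, 3.115]
force: [0.2, -0.2, -1.1]
grip_width: 0.0174
t 3.65 pos [ 0.5798 -0.2725  0.1296] jaw -24.0 SHIFT [0.6 0.3 1.5] SPIN 0.002 q6 -0.08 F [ 0.2 -0.2 -1.1] w 0.0174
```

```bash
python3 -m handwheel '[[[0,0,0],0,1],[[0,0,0],0,1],[[-10,0,0],0,1],[[-25,0,0],0,1],[[-40,0,0],0,1]]'; python3 go.py .6205 -.285 .17 -0.5
```

```text
time_s: 4.15
ee_pos: [0.5798, -0.2726, 0.171]
eef_rot: [-1.073, 1.57, -3.063]
force: [0.2, 0.5, -3.9]
grip_width: 0.0149
t 4.15 pos [ 0.5798 -0.2726  0.171 ] jaw -24.0 SHIFT [ 1.  42.2 -5.2] SPIN -0.41 q6 -0.08 F [ 0.2  0.5 -3.9] w 0.0149
```

```bash
python3 -m handwheel '[[[0,12,-1],-0.12,1],[[0,25,-3],-0.24,1],[[0,38,-5],-0.36,1],[[0,42,-5],-0.407,1],[[0,42,-5],-0.407,1]]' >/dev/null; python3 go.py .6205 -.285 .14 -0.7
```

```text
t 4.65 pos [ 0.6207 -0.2852  0.172 ] jaw -0.64 SHIFT [32.  -0.2 -0.3] SPIN 0.001 q6 -0.47 F [-0.4 -0.4 -3.9] w 0.0144
```

```bash
python3 -m handwheel '[[[15,0,0],0,1],[[24,0,0],0,1],[[30,0,0],0,1],[[32,0,0],0,1],[[34,0,0],0,1]]' |grep force;  python3 -m handwheel '[[[2,0,0],0,1],[[4,0,0],0,1],[[6,0,0],0,1],[[7.5,0,0],0,1],[[7.5,0,0],0,1]]'|grep force; python3 go.py .6205 -.285 .1296 -0.7
```

```text
force: [-0.6, 0.3, -4.0]
force: [-0.1, -0.6, -0.9]
t 5.65 pos [ 0.6208 -0.2853  0.1305] jaw -0.66 SHIFT [ 0.9 -0.3 -0.3] SPIN 0.001 q6 -0.47 F [-0.1 -0.6 -0.9] w 0.0147
```

```bash
python3 -m handwheel '[[[1,0,0],0,0.2],[[1,0,0],0,0.2],[[1,0,0],0,0.2],[[1,0,0],0,0.2],[[1,0,0],0,0.2]]' |grep -E 'force|grip';  python3 -m handwheel '[[[-20,0,0],0,0.2],[[-60,0,0],0,0.0],[[-105,0,0],0,-0.5],[[-150,0,0],0,-1],[[-171,0,0],0,-1]]'|grep force; python3 go.py .56 .0545 .30 0
```

```text
force: [1.2, -0.5, -0.3]
grip_width: 0.0376
force: [-0.4, 0.5, -0.9]
t 6.65 pos [ 0.621  -0.2854  0.3057] jaw -0.66 SHIFT [   4.1  -64.9 -339.2] SPIN -0.012 q6 -0.47 F [-0.4  0.5 -0.9] w 0.0662
```

```bash
python3 -m handwheel '[[[0,-18,-46],0,-1],[[0,-36,-92],0,-1],[[0,-54,-138],0,-1],[[0,-72,-184],0,-1],[[0,-90,-230],0,-1]]' >/dev/null;  python3 -m handwheel '[[[0,-16,-40],0,-1],[[0,-16,-40],0,-1],[[0,-16,-40],0,-1],[[0,-16,-40],0,-1],[[0,-16,-40],0,-1]]'|grep force; python3 - <<'E'
from meas import *
p,d=snap('wrist'); cv2.imwrite('pics/w2.png',p)
fin(.05,.07,.52,.6,-.02,.13); fin(.022,.04,.52,.6,-.03,.14)
fin(.044,.06,.4,.48,-.02,.13); fin(.014,.03,.41,.47,-.0,.09)
E
python3 go.py .56 .0545 .30 0
```

```text
force: [0.2, 0.5, 0.6]
pts 378 c 561.8 55.1 size 14.5 49.1 ang 1.2 z 0.0571
pts 1927 c 562.3 55.8 size 127.5 43.5 ang 90.0 z 0.0238
pts 356 c 441.0 40.4 size 15.1 49.5 ang 3.5 z 0.0511
pts 357 c 432.3 35.8 size 48.1 68.4 ang 3.1 z 0.0185
t 7.7 pos [ 0.5173 -0.0135  0.304 ] jaw -0.75 SHIFT [  4.   41.8 -68.6] SPIN -0.013 q6 -0.08 F [-0.   0.3 -0.4] w 0.094
```

View pics/w2.png

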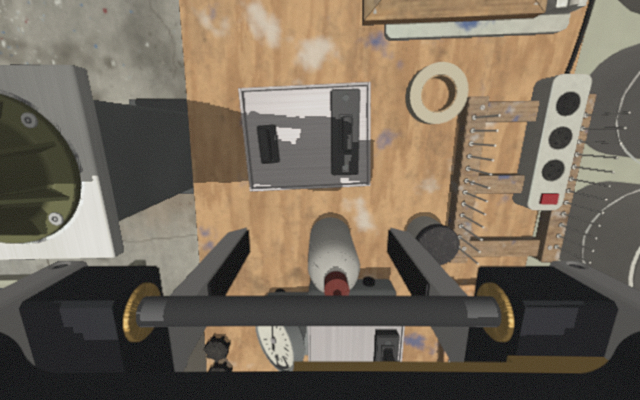

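The wrist view shows the tray at (305,138), the long bar at (345,132), the short bar at (268,143) and the bottle below the tray at (333,250). The measured heights and sizes agree with those given.

```bash
python3 -m handwheel '[[[0,25,-40],-0.02,-1],[[0,44.5,-69],-0.02,-1],[[50,44.5,-69],-0.02,-1],[[100,44.5,-69],-0.02,-1],[[150,44.5,-69],-0.02,-0.5]]' >/dev/null; python3 go.py .5617 .0552 .044 0.4
```

```text
t 8.2 pos [0.5636 0.0539 0.152 ] jaw 0.36 SHIFT [107.9  -2.6  -1.7] SPIN -0.001 q6 0.03 F [ 1.  -0.4 -0.5] w 0.0887
```

```bash
python3 -m handwheel '[[[40,-1,-1],0,0],[[75,-2,-1],0,0],[[98,-2,-1],0,0.2],[[107,-2,-1],0,0.2],[[107,-2,-1],0,0.2]]' >/dev/null; python3 go.py .5617 .0552 .044 0.4
python3 -m handwheel '[[[0,0,0],0,1],[[0,0,0],0,1],[[0,0,0],0,1],[[0,0,0],0,1],[[0,0,0],0,1]]' 45 >/dev/null
python3 -m handwheel '[[[0,0,0],0,1],[[0,0,0],0,1],[[-10,0,0],0,1],[[-25,0,0],0,1],[[-50,0,0],0,1]]'; python3 go.py .5735 -.285 .32 -0.7
```

```text
t 8.7 pos [0.5621 0.054  0.0441] jaw 0.32 SHIFT [ 0.1 -0.3 -1.2] SPIN -0.001 q6 0.03 F [ 0.2 -0.6  0.5] w 0.0495
time_s: 9.7
ee_pos: [0.5609, 0.0542, 0.0946]
eef_rot: [0.356, 1.567, -1.209]
force: [-0.1, 0.2, -6.8]
grip_width: 0.0146
t 9.7 pos [0.5609 0.0542 0.0946] jaw 0.32 SHIFT [-224.1   11.   340.1] SPIN 0.018 q6 0.03 F [-0.1  0.2 -6.8] w 0.0146
```

```bash
python3 -m handwheel '[[[-45,0,0],0,1],[[-90,0,0],0,1],[[-135,0,0],0,1],[[-180,0,0],0,1],[[-222,0,0],0,1]]' >/dev/null; python3 go.py .5735 -.285 .32 -0.7
python3 -m handwheel '[[[0,0,0],0,1],[[0,1,30],0,1],[[0,2,75],0,1],[[0,4,120],0,1],[[0,6,165],0.018,1]]' >/dev/null; python3 go.py .5735 -.285 .32 -0.7
```

```text
t 10.2 pos [0.5599 0.0551 0.3199] jaw 0.33 SHIFT [  1.2  11.7 340.1] SPIN 0.018 q6 0.03 F [ 0.8  0.2 -8.4] w 0.0144
t 10.7 pos [ 0.5661 -0.1113  0.3189] jaw -0.68 SHIFT [ -0.6   9.5 173.6] SPIN 0.0 q6 -0.24 F [ 1.3  0.3 -7.7] w 0.0146
```

```bash
python3 -m handwheel '[[[0,2,45],0,1],[[0,5,90],0,1],[[0,7,130],0,1],[[0,9,165],0,1],[[0,9.5,173.5],0,1]]' >/dev/null; 
python3 -m handwheel '[[[0,0,0],0,1],[[0,0,0],0,1],[[0,0,0],0,1],[[0,0,0],0,1],[[0,0,0],0,1]]' >/dev/null; python3 - <<'E'
from meas import *
p,d=snap('top'); cv2.imwrite('pics/t2.png',cv2.resize(p[120:270,320:480],None,fx=4,fy=4))
P=snap('wrist')[0]; 
E
python3 go.py .5735 -.285 .14 -0.7
```

```text
t 11.8 pos [ 0.5725 -0.2878  0.317 ] jaw -0.84 SHIFT [177.    1.4  -3.2] SPIN -0.002 q6 -0.51 F [ 0.7  0.5 -8.3] w 0.0146
```

```bash
python3 - <<'E'
from meas import *
p=load('wrist')[0]; cv2.imwrite('pics/w3.png',p)
fin(.12,.16,.605,.66,-.35,-.2)
E
```

```text
pts 476 c 622.1 -286.3 size 48.4 15.3 ang 89.0 z 0.142
```

View pics/w3.png

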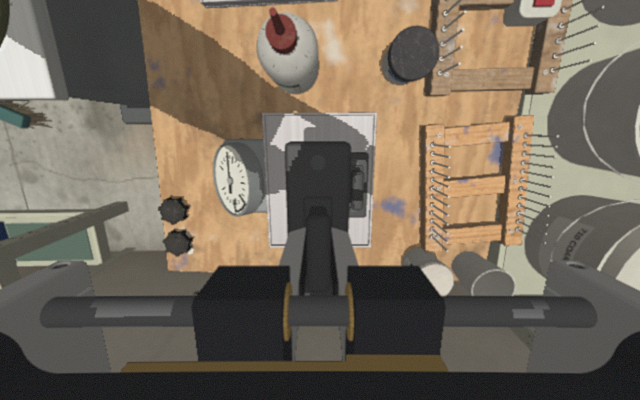

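The long bar is held at (320,185) and the middle bar lies on the pan at (358,185), x 622 mm, so the gap will be about 8 mm. Now I lower it.

```bash
python3 -m handwheel '[[[40,1,-3],0,1],[[85,1,-3],0,1],[[125,1,-3],0,1],[[155,1,-3],0,1],[[165,1,-3],0,1]]' |grep force; python3 go.py .573 -.285 .14 -0.7

```

```text
force: [0.4, 0.1, -8.0]
t 12.3 pos [ 0.572  -0.2844  0.1485] jaw -0.83 SHIFT [8.5 1.1 0.6] SPIN -0.002 q6 -0.5 F [ 0.4  0.1 -8. ] w 0.0143
```

```bash
python3 -m handwheel '[[[5,1,0],0,1],[[9,1,0],0,1],[[12,1,0],0,1],[[14,1,0],0,1],[[16,1,0],0,1]]' |grep force
python3 -m handwheel '[[[3,0,0],0,1],[[6,0,0],0,1],[[9,0,0],0,1],[[12,0,0],0,1],[[13,0,0],0,1]]' |grep force; python3 go.py .573 -.285 .1184 -0.7

```

```text
force: [0.0, 0.0, -6.7]
force: [-0.4, 3.2, -0.4]
t 13.3 pos [ 0.5733 -0.2845  0.1203] jaw -0.82 SHIFT [ 1.9 -0.2  0.5] SPIN -0.002 q6 -0.5 F [-0.4  3.2 -0.4] w 0.0145
```

```bash
python3 -m handwheel '[[[1,0,0],0,0.25],[[1,0,0],0,0.25],[[1,0,0],0,0.25],[[1,0,0],0,0.25],[[1,0,0],0,0.25]]' |grep -E 'force|grip';  python3 -m handwheel '[[[-20,0,0],0,0.25],[[-60,0,0],0,0.0],[[-105,0,0],0,-0.5],[[-150,0,0],0,-1],[[-181,0,0],0,-1]]'|grep force; python3 go.py .441 .0404 .30 3
python3 - <<'E'
from meas import *
snap('wrist')
fin(.11,.16,.55,.6,-.35,-.2);fin(.11,.16,.605,.66,-.35,-.2)
E
```

```text
force: [-1.1, 0.6, -0.0]
grip_width: 0.0352
force: [-0.1, 0.1, 0.1]
t 14.3 pos [ 0.5744 -0.2846  0.3042] jaw -0.83 SHIFT [   3.7 -138.1 -323. ] SPIN -0.067 q6 -0.5 F [-0.1  0.1  0.1] w 0.0639
pts 464 c 574.0 -281.7 size 48.6 13.9 ang 88.8 z 0.1317
pts 466 c 621.9 -286.3 size 48.6 15.1 ang 89.2 z 0.1277
```

```bash
python3 -m handwheel '[[[0,-19,-45],0,-1],[[0,-38,-90],0,-1],[[0,-57,-135],0,-1],[[0,-76,-180],-0.03,-1],[[0,-95,-225],-0.067,-1]]' >/dev/null
python3 -m handwheel '[[[0,-20,-46],0,-1],[[0,-42,-96],0,-1],[[0,-42,-98],0,-1],[[0,-42,-98],0,-1],[[0,-42,-98],0,-1]]' >/dev/null; python3 go.py .441 .0404 .038 3
```

```text
t 15.35 pos [0.4355 0.0379 0.3066] jaw 3.05 SHIFT [268.6   4.8  -3.7] SPIN 0.001 q6 -0.05 F [ 0.4 -0.3 -0.4] w 0.094
```

```bash
python3 -m handwheel '[[[45,4.8,-3.7],0,0],[[92,4.8,-3.7],0,0],[[140,4.8,-3.7],0,0],[[185,4.8,-3.7],0,0],[[225,4.8,-3.7],0,0.1]]' >/dev/null; python3 go.py .441 .0404 .038 3
python3 -m handwheel '[[[20,0,0],0,0.1],[[37,0,0],0,0.1],[[43,0,0],0,0.1],[[43,0,0],0,0.1],[[43,0,0],0,0.1]]' >/dev/null; python3 go.py .441 .0404 .038 3
```

```text
t 15.85 pos [0.4408 0.0392 0.0792] jaw 2.94 SHIFT [41.2  0.2 -1.4] SPIN -0.001 q6 -0.04 F [ 0.8  0.8 -0.3] w 0.0575
t 16.35 pos [0.4415 0.0385 0.0368] jaw 2.9 SHIFT [-1.2 -0.4 -1.9] SPIN -0.002 q6 -0.04 F [ 0.4 -0.1  0.6] w 0.0426
```

```bash
python3 -m handwheel '[[[0,0,0],0,1],[[0,0,0],0,1],[[0,0,0],0,1],[[0,0,0],0,1],[[0,0,0],0,1]]' 30 >/dev/null
python3 -m handwheel '[[[0,0,0],0,1],[[0,0,0],0,1],[[-10,0,0],0,1],[[-30,0,0],0,1],[[-70,0,0],0,1]]' |grep -E 'force|grip'
python3 -m handwheel '[[[-45,0,0],0,1],[[-90,0,0],0,1],[[-135,0,0],0,1],[[-180,0,0],0,1],[[-210,0,0],0,1]]' >/dev/null; python3 go.py .529 -.285 .31 -0.7
```

```text
force: [0.9, 1.0, -1.1]
grip_width: 0.0148
t 17.85 pos [0.4399 0.0401 0.3203] jaw 2.9 SHIFT [ 12.3  72.6 329.2] SPIN 0.063 q6 -0.04 F [ 0.6 -0.2 -3.3] w 0.0141
```

```bash
python3 -m handwheel '[[[0,10,45],0,1],[[0,20,91],0,1],[[0,30,137],0,1],[[0,40,183],0.03,1],[[0,50,229],0.063,1]]' >/dev/null; python3 go.py .529 -.285 .31 -0.7
python3 -m handwheel '[[[0,16,48],0,1],[[0,30,93],0,1],[[0,30,93],0,1],[[0,30,93],0,1],[[0,30,93],0,1]]' >/dev/null; python3 go.py .529 -.285 .14 -0.7
```

```text
t 18.35 pos [ 0.5012 -0.1878  0.3223] jaw -0.78 SHIFT [12.9 29.1 96.7] SPIN -0.001 q6 -0.41 F [-0.2  0.7 -2. ] w 0.0148
t 18.85 pos [ 0.5298 -0.2803  0.3235] jaw -0.74 SHIFT [183.5  -1.2   3.7] SPIN -0.001 q6 -0.53 F [ 0.3 -0.9 -1. ] w 0.0145
```

```bash
python3 -m handwheel '[[[45,-1,4],0,1],[[90,-1,4],0,1],[[135,-1,4],0,1],[[170,-1,4],0,1],[[195,-1,4],0,1]]' |grep force; python3 go.py .529 -.285 .1076 -0.7
python3 - <<'E'
from meas import *
p=snap('wrist')[0]; cv2.imwrite('pics/w4.png',p)
E
```

```text
force: [0.6, 0.5, -2.0]
t 19.35 pos [ 0.5287 -0.2837  0.127 ] jaw -0.65 SHIFT [19.4  0.3  1.2] SPIN 0.001 q6 -0.54 F [ 0.6  0.5 -2. ] w 0.0147
```

View pics/w4.png

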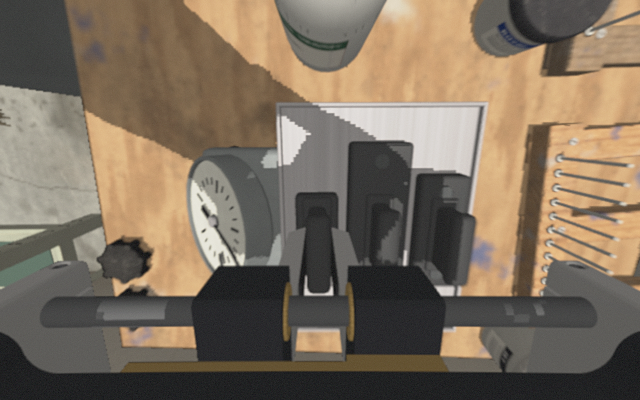

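The short bar at (317,235) hangs clear of the long bar (380,200) and of the front rim (280,200). I lower it and release.

```bash
python3 -m handwheel '[[[8,0,1],0,1],[[13,0,1],0,1],[[16,0,1],0,1],[[18,0,1],0,1],[[19.5,0,1],0,1]]' |grep force;python3 -m handwheel '[[[0.5,0,0],0,1],[[0.5,0,0],0,1],[[0.5,0,0],0,0.35],[[0.5,0,0],0,0.25],[[0.5,0,0],0,0.25]]' |grep -E 'force|grip'; python3 go.py .529 -.285 .1076 -0.7
python3 -m handwheel '[[[0,0,0],0,0.25],[[0,0,0],0,0.25],[[0,0,0],0,0.25],[[0,0,0],0,0.25],[[0,0,0],0,0.25]]' |grep -E 'force|grip'
python3 -m handwheel '[[[-20,0,0],0,0.25],[[-60,0,0],0,0.0],[[-105,0,0],0,-0.5],[[-150,0,0],0,-1],[[-190,0,0],0,-1]]'|grep force
python3 -m handwheel '[[[0,-10,-45],0,-1],[[0,-20,-90],0,-1],[[0,-30,-135],0,-1],[[0,-40,-180],0,-1],[[0,-50,-225],0,-1]]'|grep force
python3 - <<'E'
from meas import *
p=snap('top')[0];q=snap('scene')[0]
a=cv2.resize(p[150:250,370:460],None,fx=4.5,fy=4.5,interpolation=2);b=cv2.resize(q[200:290,345:435],None,fx=4.3,fy=5,interpolation=2)
cv2.imwrite('pics/end.png',np.hstack([a,b[:450]]))
for x in(.505,.555,.602): fin(.105,.16,x,x+.045,-.35,-.2,'top')
E
python3 go.py .5 0 .3 0
```

```text
force: [-1.7, 2.5, 1.2]
force: [-6.5, -1.5, 1.1]
grip_width: 0.0337
t 20.4 pos [ 0.5275 -0.2843  0.1041] jaw -0.66 SHIFT [-3.5  1.5  0.7] SPIN 0.001 q6 -0.54 F [-6.5 -1.5  1.1] w 0.0337
force: [-4.8, 0.0, 0.5]
grip_width: 0.0353
force: [0.5, 0.8, 0.0]
force: [1.4, 0.2, 0.5]
pts 97 c 526.8 -281.5 size 49.5 14.2 ang 89.4 z 0.1231
pts 112 c 572.3 -281.8 size 49.3 14.1 ang 89.2 z 0.1288
pts 108 c 619.6 -287.2 size 49.9 14.1 ang 89.3 z 0.125
t 22.0 pos [ 0.4802 -0.0542  0.2969] jaw -0.4 SHIFT [ -3.2  19.5 -54.4] SPIN -0.007 q6 -0.18 F [ 1.1 -1.5 -0.5] w 0.0936
```

View pics/end.png

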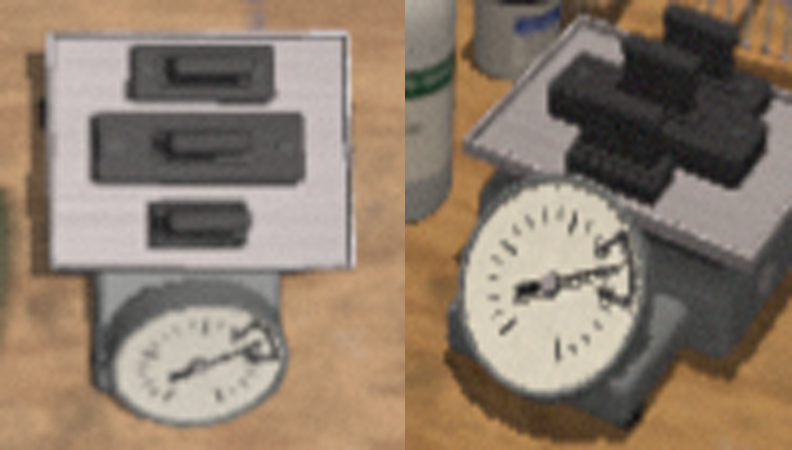

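The three bars lie side by side and flat, at crop positions (200,75), (197,148) and (198,225). The hand points midway between the prongs in both views. Fin-top heights are 123, 129 and 125 mm, against 123, 129 and 125 mm expected.

```bash
python3 -c "
from station import *
print(hand_in())"
```

```text
the job is handed in; nothing more can be done
None
```

I read the set fork at about 1400 g in two views, so all three bars went on the pan. I squared up the middle bar at the back, then set the long bar in the centre and the short bar at the front. The job was handed in at about 22 s. It reports no verdict.

The last checks:
- **Dial:** the hand sits midway between the prongs in both the top and scene pictures.
- **Bars:** all three lie flat and apart, with fin-top heights within 1 mm of those expected for a 1.4 kg load.
- **Arm:** the gripper was open and clear of everything.

**Anomalies:**
- The short bar was lowered about 3.5 mm past its rest height before release, with a few newtons of side force, and nothing moved visibly.
- The first hand reading was about 30 g low (370 g for the 400 g bar), well inside the 140 g tolerance.
- I did not re-measure the bottle, jar and cup at the end; the moves were planned to clear them, and no wrist force hinted at contact.

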